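Open the bench dust filter

TASK

Open the bench dust filter for inspection: with a fingertip press the orange snap tab fully in, then push the released dark cover along its guides until the filter opening is completely uncovered and the cover lies flat on the parking ledge. Only press and push: do not lift or tip the cover, and leave everything else on the bench where it is.

Things in the scene. Friction and masses are not known exactly. Their poses are not given: they have to be found in the camera images.
- filter_unit: bench dust filter, fixed grey box 200 x 400 mm. Origin on the table surface, z up, deck 80 mm up. The cover slides off along its +y (the 400 mm length). Along x = 0, from -y to +y: filter well under the cover, orange snap tab, bare parking ledge. Two side guides run the whole length: inner faces x = +-57 mm, tops 16 mm above the deck. A strip with a dial lies at x 67 to 125 mm
- well (a point): middle of the filter opening at deck height (opening 90 mm in x, 110 mm in y, unit y -155 to -45 mm); axes as the unit's. Here the guides carry lips, 20 mm above the deck, reaching 4 to 6 mm over the cover's edges to hold it down
- ledge (a point): middle of the parking ledge at deck height, unit y = 95 mm; axes as the unit's. The ledge ends in a 12 mm high rubber lip at unit y = 192 mm that stops the cover. The cover rides on two runners 4 mm above the deck
- snap_tab (a joint): travel of the snap tab: 0 = up, where it blocks the cover, 0.0115 m = pressed fully in, level with the deck; below about 0.009 it is not released. It resists with about 3 N, has no return spring and stays where it is pressed
- tab_top (a point): middle of the top face of the orange snap tab, 30 mm (unit x) by 34 mm (unit y), at unit x = 0, y = -16 mm, 12 mm above the deck when up; pressed straight down. The front edge of the seated cover (its top 14 mm above the deck) is about 19 mm from this point towards -y
- cover_top (a point): middle of the plate's upper face of the dark cover (plate 110 mm in x, 130 in y, 10 thick, loose, 0.2 kg); axes as the unit's. Seated: about unit x 0, y -102, z 94 mm; off the well on the ledge: y 20 to 127 mm. A light grey push rib stands on the plate, centred here: 64 mm in x, 10 thick in y, 22 high; 60 mm of free flat plate on either side of it
- nail_tin: small round silver tin, 40 mm across and 30 mm high, standing on the far side strip of the filter unit; origin at the centre of its underside. Not part of the job
- tape_roll: white tape roll lying flat, 90 mm across, 25 mm high; origin at the centre of its underside. Not part of the job
- pin_jar: glass jar, 56 mm across, 70 mm high; origin at the centre of its underside. Not part of the job
- screwdriver: screwdriver 170 mm long lying on the table; origin at the middle of its length, on its underside. Not part of the job
- brush: brush 170 mm long lying on the table; origin at the middle of its length, on its underside. Not part of the job
- glue: white glue bottle, 56 mm across, 140 mm high; origin at the centre of its underside. Not part of the job
- weight: steel weight with a knob, 64 mm across, 82 mm high, 0.9 kg; origin at the centre of its underside. Not part of the job
- spare_filter: spare pleated filter in a cardboard frame, 90 x 110 x 28 mm, lying flat on the table; origin at the centre of its underside. Not part of the job
- cover: the same cover; origin at the centre of its underside
Things that resemble listed ones, but are neither listed nor needed, are in the scene too. Leave any blue or pink look-alike of the cover alone.

How it is judged:
On the way, in this order (a step that is already met when the one before it is completed fails the run):
1. the snap tab is pressed fully in while the cover is still on its seat (value of joint snap_tab above 0.009 m and y of cover_top in the frame of filter_unit below -0.088 m), for 0.1 s.
2. the cover has been pushed clear of the filter opening (y of cover_top in the frame of filter_unit between 0.02 and 0.135 m), for 0.1 s.
At the end, for the whole second after the job is handed in: the tab is in (9 mm or more), the filter opening is uncovered (cover centre at unit y 20 to 135 mm) and the cover lies flat (within 0.05 rad, height within 4 mm) and still on the parking ledge (all of step 2 and z of cover_top in the frame of filter_unit between 0.09 and 0.098 m and angle between cover_top's own z axis and vertical below 0.05 rad and value of joint snap_tab above 0.009 m and linear speed of cover below 0.01 m/s); the robot touches nothing.
It fails at once if the cover is lifted more than 10 mm or tipped (z of cover_top in the frame of filter_unit above 0.104 m or angle between cover_top's own z axis and vertical above 0.15 rad).
It fails at once if something else on the bench is moved more than 20 mm (distance of any of nail_tin, tape_roll, pin_jar, screwdriver, brush, glue, weight, spare_filter from where it was at the start of the episode above 0.02 m).
It also fails if it takes over 45 s, if anything falls off the work surface, if the arm or the gripper's body presses on something with over 40 N, if the wrist force passes 120 N, or if a joint passes its speed limit or range.

ROBOT

A 7-joint arm with a two-finger parallel gripper is mounted at the origin on the work surface. World frame = base frame: x ahead of the robot, y to its left, z up, the work surface at z = 0. Lengths are in m, angles in rad, forces in N, time in s.
With the tool pointing down it reaches from about 0.4 to 0.85 m from the base axis. Payload 10.4 kg.
Tool frame: the origin (TCP) lies at the centre of the arm's flange, where the gripper is bolted on; the fingertips stand 173 mm ahead of it and the grasp point (between the pads) lies 155 mm ahead of it; z points along the fingers, y is the line along which they close (so a half turn about z gives the same grasp; the last joint's range is limited). The gripper opens to 85 mm and grips with 20 to 120 N. Pads are 22 mm wide; open, the fingers measure 114 mm over their backs; the gripper's body (76 mm by 85 mm) begins 54 mm behind the grasp point. The pads swing forward as they close: fully open they stand 13 mm farther back than shut.
Start: joints at [1.296, 0.332, -0.065, 1.46, 0.022, 1.35, -0.088], TCP at [0.156, -0.605, 0.405] pointing down, gripper open.
Joint ranges: [-2.6, 2.6], [-0.5, 2.12], [-1.47, 1.34], [0.16, 2.42], [-1.27, 4.41], [0.06, 2.06], [-2.6, 2.6]. Speed limits (rad/s): [2.22, 2.22, 2.79, 2.79, 3.14, 3.14, 3.14].

INTERFACE

Orientations are given as a unit quaternion [x, y, z, w].
In Python, from workcell import manip, viewer, finder gives the robot as it stands.
- The arm moves only by the tool arm_command, never from a script. Its argument "plan" is a list of rows, each an object with "dp": the shift along the tool's x, y, z in mm, a list of three; "spin": the turn about the tool's z in rad. A call has 1 to 5 rows; each row shifts and turns the commanded pose from where the row before left it, along the tool's axes as they then stand; what a row does not reach is not made up. A row lasts 1/10 s, in which the tool goes at most 50 mm and 8.59 degrees, less where a joint would pass 70% of its speed; a pose out of reach is approached as far as the arm can. A call is refused whole if a number of a shift passes 50 or a number of a turn 0.15, either way. A call with a gripper value outside its range is refused whole. "grip" is the closure, from -1 (fully open) to 1 (shut), set as the call begins (left out, the last holds). The fingers move at their own pace and stop on an object; "newtons" is the grip in N (left out, the last holds). Time passes only in rows, so rows that do not move let the fingers close. It gives the time, the measured TCP pose, the force, the opening and the grip force at its end, in the units of the state.
- manip.get_obs(): the state, without advancing time (a new reading comes with each control period).
- viewer.camera(name): name is "scene" or "top"; returns the picture (400x640x3 uint8, blue, green, red); there is no depth.
- viewer.camera_params(name): a dict with "vertical_fov" (degrees; the focal length in pixels is half the picture's height over the tangent of half this angle, whatever the lens; pixels are square), "cx", "cy" (the principal point, pixels), "R" (3x3) and "t" (3): a world point X has camera coordinates R X + t. Camera axes: x right, y down, z forward; pixel columns grow to the right and rows downward; lengths in m; the calibration is good to about 2 mm. A picture is of the moment at which its call begins. camera_params takes no time and is no camera call.
- manip.hand_in(): hands the job in; it is judged then, once.
Trained networks look in the newest picture that a camera, given by its name, has taken for a name from the list of things; names that differ only in an ending like _2 or _b are one class to them, and where a whole thing is asked for, a point or a joint stands for the part that bears it (a point fixed in the world has none). Each returns a list of dicts, best first, with "score" (0 to 1); they miss things now and then, are a little off and sometimes report something else, mostly with a low value. They report only what shows in the picture. A call takes as long as a camera call. They do not tell look-alikes from the thing itself.
- finder.find_in(camera, thing): "position" ([x, y, z] in m, in world coordinates, good to about 4 mm: the middle of the surface that is visible of it).
The state is a dict: "clock": time; "joint_pos": joint angles; "joint_velocities": joint speeds; "tau": joint torques, N m; "position": TCP position; "ee_rot": TCP orientation; "ft_force": force on the tool from outside, world axes, zero at the start; "torque": the same for the moment, N m; "grip_width": opening from 0.0 (shut) to 1.0 (fully open); "grasp_force": force on a finger pad.
Only numpy, scipy, OpenCV 4.12 (cv2) and the standard library are available. Lean on these libraries where they do the work, as an engineer would, in place of code of your own. Each camera call takes 0.05 s, during which the arm holds its last target. There are 200 camera calls.

## Working session

There is one attempt and no reset: what is moved stays moved. The work goes in short steps, Python scripts to look and compute and a tool call to move; the robot and the scene stay as the last step left them, time stands still between calls to the robot, and variables do not carry over. Pictures are saved under pics/ and viewed, at most 10 in all, crops included, and the job is handed in when it is done.

Besides the shell and the picture viewer there is one more tool, called after "Emit:" as a command line: name --argument value ..., lists and objects as JSON in quotes. arm_command: Moves the arm, as the interface text tells. Its arguments: {"type":"object","properties":{"plan":{"type":"array","items":{"type":"object","properties":{"dp":{"type":"array","items":{"type":"number"}},"spin":{"type":"number"}}}},"grip":{"type":"number"},"newtons":{"type":"number"}},"required":["plan"]}

```bash
mkdir -p pics && python3 - <<'E'
from workcell import manip, viewer, finder
import cv2
for n in ("scene","top"):
    cv2.imwrite(f"pics/{n}0.png",viewer.camera(n))
    p=viewer.camera_params(n); print(n,p)
    for t in ("filter_unit","tab_top","cover","nail_tin"):
        print(t,[( [round(float(v),3) for v in d["position"]],round(d["score"],2)) for d in finder.find_in(n,t)[:4]])
o=manip.get_obs(); print(o["clock"],o["position"],o["ee_rot"],o["ft_force"],o["grip_width"])
E
```

```text
scene {'vertical_fov': 48.98210594489539, 'cx': 321.97845227472584, 'cy': 206.15477707863056, 'R': array([[ 0.82976723,  0.55806423, -0.00711733],
       [ 0.38725213, -0.58488195, -0.71270533],
       [-0.40189815,  0.58862333, -0.70142744]]), 't': array([-0.48980665, -0.16181223,  1.39401154])}
filter_unit [([0.565, -0.093, 0.094], 0.74), ([0.641, 0.156, 0.049], 0.72)]
tab_top [([0.647, -0.025, 0.11], 0.73), ([0.528, -0.005, 0.09], 0.55)]
cover [([0.563, -0.092, 0.094], 0.92), ([0.783, -0.323, 0.015], 0.84), ([0.352, 0.362, 0.007], 0.68), ([0.571, -0.018, 0.077], 0.44)]
nail_tin [([0.648, -0.025, 0.11], 0.57)]
top {'vertical_fov': 49.166558849525934, 'cx': 322.59502806501007, 'cy': 198.41205032905037, 'R': array([[-0.06767748, -0.99770422, -0.0024591 ],
       [-0.975159  ,  0.06666881, -0.21123495],
       [ 0.21091395, -0.01189783, -0.97743222]]), 't': array([0.03340049, 0.5621384 , 1.24579009])}
filter_unit [([0.521, 0.065, 0.08], 0.69)]
tab_top [([0.528, -0.004, 0.094], 0.61), ([0.52, 0.064, 0.082], 0.54)]
cover [([0.558, -0.08, 0.098], 0.91), ([0.34, 0.368, 0.011], 0.83), ([0.772, -0.308, 0.011], 0.61)]
nail_tin [([0.528, -0.003, 0.091], 0.48), ([0.631, -0.018, 0.109], 0.45)]
0.5 [ 0.15571476 -0.60529422  0.40469987] [9.92083498e-01 1.25579986e-01 7.33008594e-06 9.56825356e-06] [-0.19338246  1.79630534  0.11397446] 1.000016672459513
```

View pics/scene0.png

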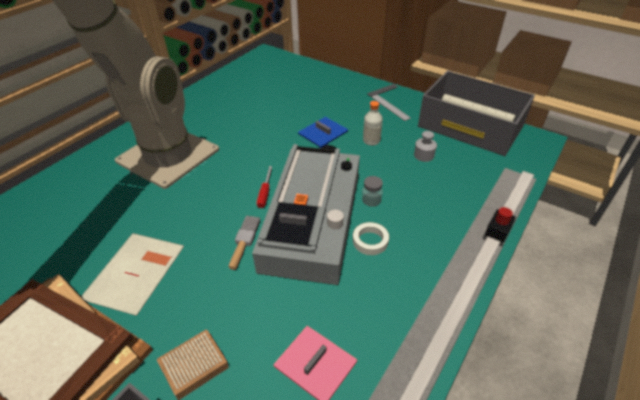

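View pics/top0.png

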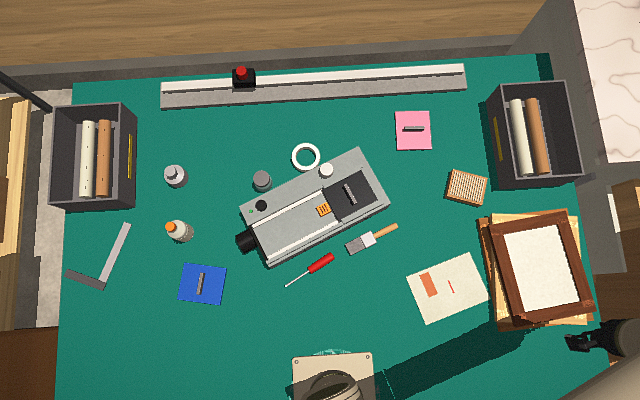

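Cover candidates (top picture): dark on the unit (355,192), blue (202,283), pink (413,130). The dark one on the grey box next to the orange tab fits the description. I'll confirm it in a crop.

```bash
python3 - <<'E'
import cv2
im=cv2.imread("pics/top0.png")[130:280,225:405]
cv2.imwrite("pics/crop_top.png",cv2.resize(im,None,fx=4,fy=4,interpolation=cv2.INTER_CUBIC))
E
```

```text
(no output)
```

View pics/crop_top.png

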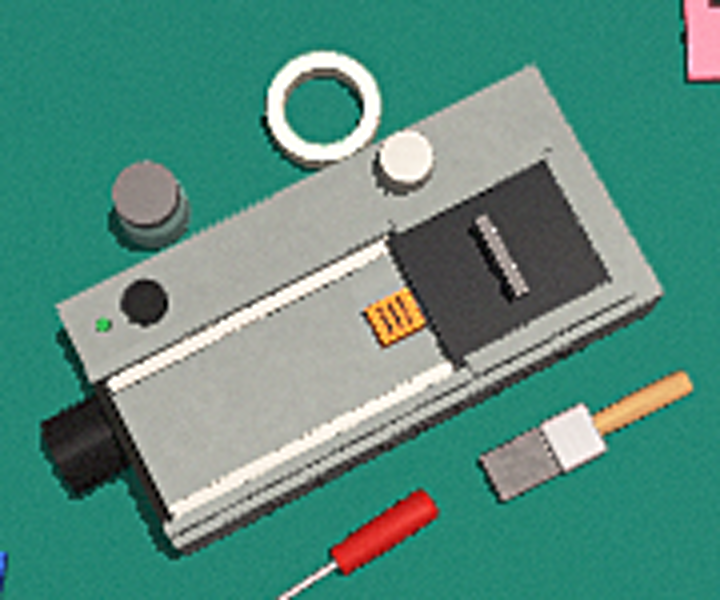

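The crop shows the dark cover with its light rib (crop 501,257), next to the orange tab (395,317), on the grey box. The blue and pink ones lie off the unit, on the table. Next I fit the unit's pose from these features.

```bash
cat > h.py <<'E'
import numpy as np
from workcell import manip, viewer
from scipy.spatial.transform import Rotation as Ro
def proj(n,X,sh=(400,640)):
    p=viewer.camera_params(n); f=200/np.tan(np.radians(p["vertical_fov"])/2)
    c=np.asarray(X)@p["R"].T+p["t"]; return c[:,:2]/c[:,2:]*f+[p["cx"],p["cy"]]
def U(q,P):
    P=np.asarray(P,float)/1000; c,s=np.cos(q[2]),np.sin(q[2])
    return np.c_[q[0]+c*P[:,0]-s*P[:,1], q[1]+s*P[:,0]+c*P[:,1], P[:,2]]
E
python3 - <<'E'
from h import *
from scipy.optimize import least_squares
P=np.array([[0,-16,92],[0,-102,116],[55,-37,94],[-55,-37,94],[125,-200,80],[-75,-200,80],[125,200,80]])
px=np.array([[395,317],[501,257],[388,235],[455,368],[530,65],[662,290],[57,305]])/4+[225,130]-[.4,.4]
for k in (4,7):
    r=least_squares(lambda q:(proj("top",U(q,P[:k]))-px[:k]).ravel(),[.53,0,.37],loss="soft_l1")
    print(r.x.round(4)); print((proj("top",U(r.x,P))-px).round(1).tolist())
print(proj("scene",U(r.x,P)).round(0).tolist(), U(r.x,P).round(3).tolist())
print(Ro.from_quat(manip.get_obs()["ee_rot"]).as_matrix().round(3))
E
```

```text
[0.5204 0.0103 0.3928]
[[-0.1, -0.4], [0.3, -0.1], [-0.3, 0.2], [-0.0, 0.3], [2.4, 0.2], [0.8, 2.2], [-0.4, -2.0]]
[0.5196 0.0103 0.4186]
[[-0.1, -0.3], [-0.1, -0.7], [-0.8, 0.4], [0.3, 0.1], [0.7, -0.5], [0.6, 0.6], [-0.7, 0.3]]
[[300.0, 198.0], [292.0, 215.0], [320.0, 206.0], [277.0, 200.0], [338.0, 264.0], [251.0, 253.0], [358.0, 155.0]] [[0.526, -0.004, 0.092], [0.561, -0.083, 0.116], [0.585, -0.001, 0.094], [0.484, -0.046, 0.094], [0.715, -0.122, 0.08], [0.532, -0.203, 0.08], [0.553, 0.244, 0.08]]
[[ 0.968  0.249  0.   ]
 [ 0.249 -0.968 -0.   ]
 [ 0.     0.    -1.   ]]
```

Emit:
arm_command --plan '[{"dp": [0,0,0],"spin": -0.15},{"dp": [0,0,0],"spin": -0.15},{"dp": [0,0,0],"spin": -0.15},{"dp": [0,0,0],"spin": -0.15},{"dp": [0,0,0],"spin": -0.15}]' --grip 1 --newtons 30

```text
clock: 1.0
position: [0.1557, -0.6053, 0.4048]
ee_rot: [0.876, 0.483, -0.0, 0.0]
ft_force: [-0.1, 0.8, 0.3]
grip_width: 0.142
grasp_force: 0.0
```

Emit:
arm_command --plan '[{"dp": [0,0,0],"spin": -0.15},{"dp": [0,0,0],"spin": -0.15},{"dp": [0,0,0],"spin": -0.15},{"dp": [0,0,0],"spin": -0.15},{"dp": [0,0,0],"spin": -0.15}]'

```text
clock: 1.5
position: [0.1557, -0.6053, 0.4048]
ee_rot: [0.638, 0.77, -0.0, 0.0]
ft_force: [0.3, -0.9, 1.3]
grip_width: -0.002
grasp_force: 0.0
```

Emit:
arm_command --plan '[{"dp": [0,0,0],"spin": -0.12},{"dp": [0,0,0],"spin": -0.114},{"dp": [0,0,0],"spin": 0}]'

```text
clock: 1.8
position: [0.1556, -0.6053, 0.4047]
ee_rot: [0.546, 0.838, 0.0, 0.0]
ft_force: [0.5, 0.1, 0.3]
grip_width: 0.003
grasp_force: 0.0
```

Emit:
arm_command --plan '[{"dp": [26,38,0]},{"dp": [26,38,0]},{"dp": [26,38,0]},{"dp": [26,38,0]},{"dp": [26,38,0]}]'

```text
invalid input at $.plan[0]: expected keys dp, spin
```

Emit:
arm_command --plan '[{"dp": [26,38,0]},{"dp": [26,38,0]},{"dp": [26,38,0]},{"dp": [26,38,0]},{"dp": [26,38,0]}]'

```text
invalid input at $.plan[0]: expected keys dp, spin
```

Emit:
arm_command --plan '[{"dp": [26,38,10]},{"dp": [26,38,10]},{"dp": [26,38,20]},{"dp": [26,38,20]},{"dp": [0,0,0]}]'

```text
invalid input at $.plan[0]: expected keys dp, spin
```

```bash
cat >> h.py <<'E'
Q=[.5198,.0103,.415]
def rep(target,q=Q):
    "tip in unit frame (mm) and remaining tool-axis move to target (unit mm)"
    o=manip.get_obs(); R=Ro.from_quat(o["ee_rot"]).as_matrix()
    tip=o["position"]+.173*R[:,2]; c,s=np.cos(q[2]),np.sin(q[2]); d=tip-[q[0],q[1],0]
    print("tip unit",(1000*np.array([c*d[0]+s*d[1],-s*d[0]+c*d[1],d[2]])).round(1),"x-yaw",round(np.arctan2(R[1,0],R[0,0])-np.pi/2,4))
    print("move",(1000*R.T@(U(q,[target])[0]-tip)).round(1),o["clock"],o["ft_force"].round(2),o["grip_width"])
E
python3 -c "
from h import *
rep([0,-16,100])"
```

```text
tip unit [-581.5 -416.5  231.7] x-yaw 0.4167
move [399.6 582.1 131.7] 1.8 [0.52 0.05 0.35] 0.0029391842397262324
```

Emit:
arm_command --plan '[{"dp": [26,38,0],"spin": 0},{"dp": [26,38,0],"spin": 0},{"dp": [26,38,0],"spin": 0},{"dp": [26,38,0],"spin": 0},{"dp": [26,38,0],"spin": 0}]'

```text
clock: 2.3
position: [0.2779, -0.408, 0.4049]
ee_rot: [0.548, 0.837, -0.0, 0.0]
ft_force: [0.6, -0.2, 0.6]
grip_width: 0.0
grasp_force: 0.0
```

Emit:
arm_command --plan '[{"dp": [26,38,0],"spin": 0},{"dp": [26,38,0],"spin": 0},{"dp": [26,38,0],"spin": 0},{"dp": [26,38,0],"spin": 0},{"dp": [26,38,0],"spin": 0}]'

```text
clock: 2.8
position: [0.3992, -0.2123, 0.4051]
ee_rot: [0.548, 0.836, -0.0, 0.001]
ft_force: [1.0, -0.3, 0.5]
grip_width: -0.002
grasp_force: 0.0
```

Emit:
arm_command --plan '[{"dp": [26,38,10],"spin": 0},{"dp": [26,38,10],"spin": 0},{"dp": [26,38,20],"spin": 0},{"dp": [26,38,20],"spin": 0},{"dp": [0,0,0],"spin": 0}]'

```text
clock: 3.3
position: [0.4967, -0.0522, 0.3428]
ee_rot: [0.544, 0.839, 0.001, -0.002]
ft_force: [-0.6, -0.7, -0.5]
grip_width: -0.001
grasp_force: 0.0
```

```bash
python3 -c "
from h import *
rep([0,-16,105])"
```

```text
tip unit [-46.3 -47.1 169.8] x-yaw 0.4194
move [30.6 46.5 65. ] 3.3 [-0.63 -0.66 -0.5 ] -0.0014020583187149278
```

Emit:
arm_command --plan '[{"dp": [10,15,0],"spin": 0},{"dp": [10,15,0],"spin": 0},{"dp": [11,16,15],"spin": 0},{"dp": [0,0,25],"spin": 0},{"dp": [0,0,18],"spin": 0}]'

```text
clock: 3.8
position: [0.5252, -0.0108, 0.2858]
ee_rot: [0.547, 0.837, -0.0, -0.0]
ft_force: [-0.3, -0.7, 0.4]
grip_width: 0.002
grasp_force: 0.0
```

```bash
python3 - <<'E'
from h import *
import cv2
rep([0,-16,105])
a=viewer.camera("scene")[120:290,230:400]; b=viewer.camera("top")[130:280,225:405]
r=lambda i:cv2.resize(i,(400,400),interpolation=cv2.INTER_CUBIC)
cv2.imwrite("pics/p2.png",np.hstack([r(a),r(b)]))
E
```

```text
tip unit [ -3.7 -21.4 112.8] x-yaw 0.4121
move [5.4 3.7 7.8] 3.8 [-0.26 -0.66  0.36] 0.001551226948242332
```

View pics/p2.png

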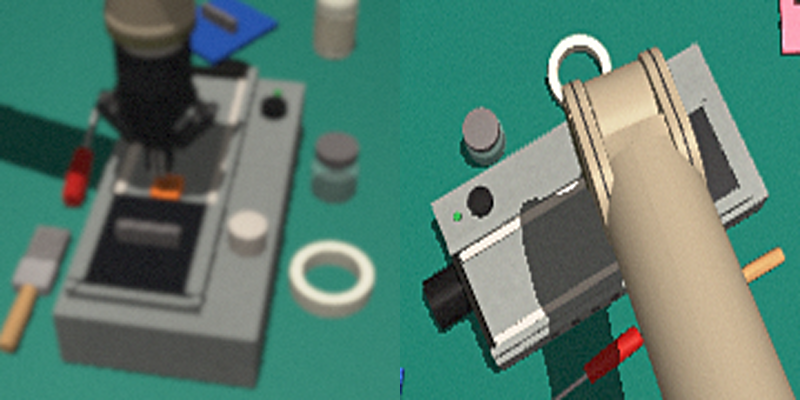

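The left crop shows the shut fingertips (157,175) just above and behind the orange tab (168,187), which agrees with the fit. I'll finish centring, then press.

Emit:
arm_command --plan '[{"dp": [3,2,0],"spin": 0},{"dp": [2,1,0],"spin": 0},{"dp": [0,0,0],"spin": 0}]'

```text
clock: 4.2
position: [0.5263, -0.0048, 0.288]
ee_rot: [0.546, 0.838, 0.0, 0.001]
ft_force: [0.2, 0.7, 0.5]
grip_width: 0.001
grasp_force: 0.0
```

```bash
python3 -c "
from h import *
rep([0,-15,81])"
```

```text
tip unit [ 1.00e-01 -1.66e+01  1.15e+02] x-yaw 0.4148
move [ 1.7 -0.2 34. ] 4.2 [0.16 0.74 0.55] 0.0007954901011283593
```

Emit:
arm_command --plan '[{"dp": [1,0,8],"spin": 0},{"dp": [0,0,8],"spin": 0},{"dp": [0,0,5],"spin": 0},{"dp": [0,0,4],"spin": 0},{"dp": [0,0,3],"spin": 0}]'

```text
clock: 4.7
position: [0.5254, -0.0045, 0.2584]
ee_rot: [0.546, 0.838, -0.0, -0.0]
ft_force: [-2.1, -0.9, 3.5]
grip_width: -0.002
grasp_force: 1.3
```

Emit:
arm_command --plan '[{"dp": [0,0,2],"spin": 0},{"dp": [0,0,2],"spin": 0},{"dp": [0,0,2],"spin": 0},{"dp": [0,0,0],"spin": 0}]'

```text
clock: 5.1
position: [0.5257, -0.0043, 0.2539]
ee_rot: [0.546, 0.838, -0.0, 0.0]
ft_force: [-7.5, -1.6, 16.1]
grip_width: -0.001
grasp_force: 8.2
```

```bash
python3 -c "
from h import *
rep([0,-15,80])"
```

```text
tip unit [ -0.5 -15.9  80.9] x-yaw 0.4149
move [0.9 0.5 0.9] 5.1 [-7.53 -1.61 16.06] -0.0008735359220329735
```

Force has risen to 16 N at tip z = 80.9 mm, so the tab has bottomed out. Next: lift and go behind the rib.

Emit:
arm_command --plan '[{"dp": [0,0,-10],"spin": 0},{"dp": [0,0,-25],"spin": 0},{"dp": [0,0,-25],"spin": 0},{"dp": [0,0,0],"spin": 0}]'

```text
clock: 5.5
position: [0.5267, -0.0039, 0.3162]
ee_rot: [0.546, 0.838, 0.001, 0.002]
ft_force: [-0.0, 0.3, 0.6]
grip_width: -0.001
grasp_force: 0.0
```

Emit:
arm_command --plan '[{"dp": [-25,0,0],"spin": 0},{"dp": [-40,0,0],"spin": 0},{"dp": [-40,0,0],"spin": 0},{"dp": [-14,0,0],"spin": 0},{"dp": [0,0,0],"spin": 0}]'

```text
clock: 6.0
position: [0.5738, -0.1157, 0.3121]
ee_rot: [0.548, 0.837, 0.0, -0.0]
ft_force: [0.1, 0.6, 0.0]
grip_width: -0.0
grasp_force: 0.0
```

```bash
python3 - <<'E'
from h import *
import cv2
rep([0,-134,101])
a=viewer.camera("scene")[120:290,230:400]
cv2.imwrite("pics/p3.png",cv2.resize(a,(600,600),interpolation=cv2.INTER_CUBIC))
E
```

```text
tip unit [  -1.4 -137.   139.1] x-yaw 0.4113
move [ 3.   1.4 38.1] 6.0 [0.08 0.62 0.04] -0.00024293050862165776
```

View pics/p3.png

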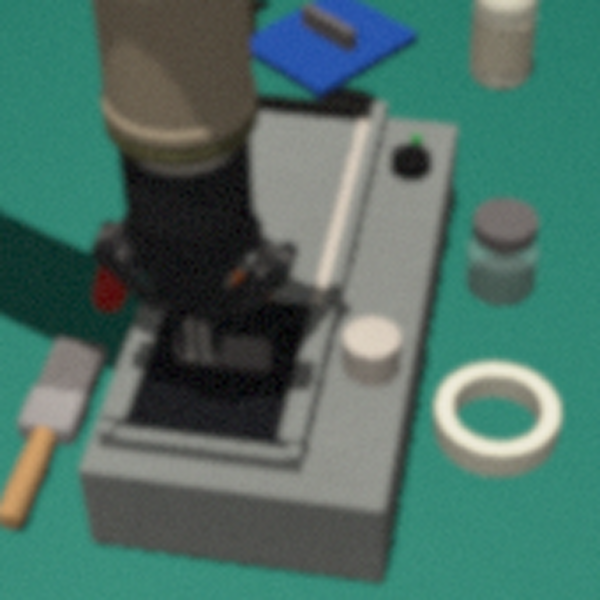

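The picture shows the tip behind or over the rib (around 190-270,350), with the gripper's right knuckle at (335,300), near the tin (372,345). I'll check that knuckle's height against the tin.

```bash
python3 - <<'E'
from h import *
from scipy.optimize import least_squares
s=170/600
for p in [(335,300),(100,240),(290,250)]:
    px=np.array(p)*s+[230,120]
    r=least_squares(lambda v:(proj("scene",U(Q,[[v[0],-137,v[1]]]))[0]-px),[50,150]); print(p,r.x.round(0))
print("tip px",((proj("scene",U(Q,[[0,-137,139],[0,-102,116],[0,-137,101]]))-[230,120])/s).round(0).tolist())
for cam,p,z in (("top",np.array([405,157])/4+[225,130],110),("scene",np.array([372,332])*s+[230,120],110)):
    r=least_squares(lambda v:(proj(cam,U(Q,[[v[0],v[1],z]]))[0]-p),[90,-90]); print("tin",cam,r.x.round(0))
E
```

```text
(335, 300) [ 86. 198.]
(100, 240) [-59. 225.]
(290, 250) [ 59. 235.]
tip px [[204.0, 349.0], [218.0, 336.0], [207.0, 389.0]]
tin top [ 96. -76.]
tin scene [100. -75.]
```

That dark spot is the end of the guide lip. The knuckles are about 86 mm above the tip, so they clear the tin. Descending behind the rib.

Emit:
arm_command --plan '[{"dp": [1,1,10],"spin": 0},{"dp": [1,0,15],"spin": 0},{"dp": [0,0,7],"spin": 0},{"dp": [0,0,3],"spin": 0},{"dp": [0,0,0],"spin": 0}]'

```text
clock: 6.55
position: [0.5734, -0.1108, 0.2772]
ee_rot: [0.546, 0.838, -0.0, -0.0]
ft_force: [0.6, -0.1, 0.3]
grip_width: -0.002
grasp_force: 0.0
```

```bash
python3 -c "
from h import *
rep([0,-118,101])"
```

```text
tip unit [ 1.000e-01 -1.323e+02  1.042e+02] x-yaw 0.4155
move [14.3 -0.1  3.2] 6.55 [ 0.58 -0.12  0.25] -0.002177640153137228
```

Emit:
arm_command --plan '[{"dp": [2,0,3],"spin": 0},{"dp": [5,0,0],"spin": 0},{"dp": [5,0,0],"spin": 0},{"dp": [5,0,0],"spin": 0},{"dp": [5,0,0],"spin": 0}]'

```text
clock: 7.05
position: [0.5646, -0.0906, 0.2751]
ee_rot: [0.546, 0.838, -0.0, 0.0]
ft_force: [1.0, -0.9, 0.6]
grip_width: -0.001
grasp_force: 0.7
```

Emit:
arm_command --plan '[{"dp": [5,0,0],"spin": 0},{"dp": [5,0,0],"spin": 0},{"dp": [5,0,0],"spin": 0},{"dp": [5,0,0],"spin": 0}]'

```text
clock: 7.45
position: [0.5567, -0.0724, 0.2751]
ee_rot: [0.546, 0.838, -0.0, 0.0]
ft_force: [1.1, -2.9, 2.7]
grip_width: 0.002
grasp_force: 1.3
```

```bash
python3 - <<'E'
from h import *
import cv2
rep([0,59,101])
a=viewer.camera("scene")[120:290,230:400]
cv2.imwrite("pics/p4.png",cv2.resize(a,(600,600),interpolation=cv2.INTER_CUBIC))
E
```

```text
tip unit [  0.5 -90.7 102.1] x-yaw 0.4148
move [149.7  -0.5   1. ] 7.45 [ 1.08 -2.86  2.72] 0.0024940325512594593
```

View pics/p4.png

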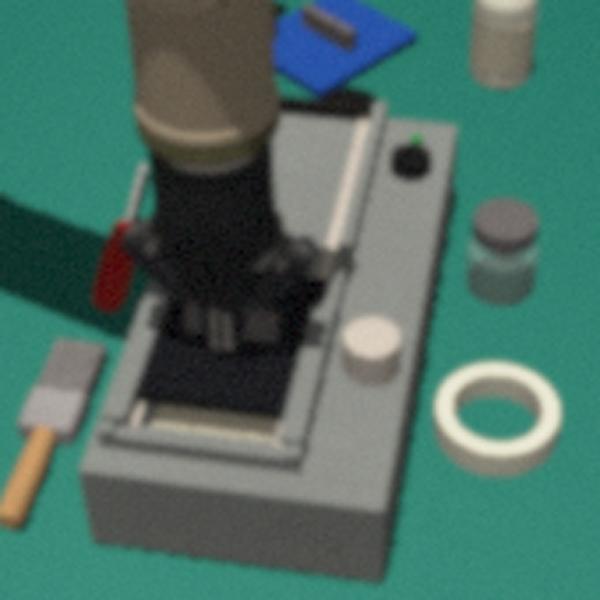

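The cover has been released and is sliding. The pleats show at (210,415), and the finger is centred on the rib at (222,330). I'll keep pushing.

Emit:
arm_command --plan '[{"dp": [8,0,0],"spin": 0},{"dp": [10,0,0],"spin": 0},{"dp": [10,0,0],"spin": 0},{"dp": [10,0,0],"spin": 0},{"dp": [10,0,0],"spin": 0}]'

```text
clock: 8.0
position: [0.5369, -0.0277, 0.2749]
ee_rot: [0.546, 0.838, -0.0, 0.0]
ft_force: [0.8, -2.0, 1.7]
grip_width: -0.0
grasp_force: 1.3
```

Emit:
arm_command --plan '[{"dp": [10,0,0],"spin": 0},{"dp": [10,0,0],"spin": 0},{"dp": [10,0,0],"spin": 0},{"dp": [10,0,0],"spin": 0},{"dp": [10,0,0],"spin": 0}]'

```text
clock: 8.5
position: [0.5168, 0.0178, 0.2749]
ee_rot: [0.546, 0.838, -0.0, 0.0]
ft_force: [0.8, -2.3, 2.3]
grip_width: -0.0
grasp_force: 1.3
```

```bash
python3 -c "
from h import *
rep([0,59,101])"
```

```text
tip unit [  0.3   8.1 101.9] x-yaw 0.415
move [50.9 -0.3  0.9] 8.5 [ 0.85 -2.34  2.29] -0.00015687432666817644
```

Emit:
arm_command --plan '[{"dp": [10,0,0],"spin": 0},{"dp": [10,0,0],"spin": 0},{"dp": [10,0,0],"spin": 0},{"dp": [8,0,0],"spin": 0},{"dp": [5,0,0],"spin": 0}]'

```text
clock: 9.0
position: [0.4995, 0.0573, 0.2749]
ee_rot: [0.546, 0.838, -0.0, -0.0]
ft_force: [1.2, -2.5, 1.6]
grip_width: -0.003
grasp_force: 1.3
```

Emit:
arm_command --plan '[{"dp": [3,0,0],"spin": 0},{"dp": [1,0,0],"spin": 0},{"dp": [0,0,0],"spin": 0},{"dp": [-6,0,0],"spin": 0},{"dp": [-10,0,0],"spin": 0}]'

```text
clock: 9.5
position: [0.5047, 0.0453, 0.2747]
ee_rot: [0.546, 0.838, -0.0, -0.0]
ft_force: [0.4, -0.2, 0.2]
grip_width: 0.0
grasp_force: 0.0
```

Emit:
arm_command --plan '[{"dp": [0,0,-15],"spin": 0},{"dp": [0,0,-40],"spin": 0},{"dp": [-30,0,-40],"spin": 0},{"dp": [-45,0,0],"spin": 0},{"dp": [-45,0,0],"spin": 0}]'

```text
clock: 10.0
position: [0.5538, -0.0656, 0.3727]
ee_rot: [0.546, 0.838, 0.0, 0.002]
ft_force: [0.5, -0.8, 0.4]
grip_width: -0.0
grasp_force: 0.0
```

Emit:
arm_command --plan '[{"dp": [-45,0,0],"spin": 0},{"dp": [-45,0,0],"spin": 0},{"dp": [-45,0,0],"spin": 0},{"dp": [0,0,0],"spin": 0}]'

```text
clock: 10.4
position: [0.6078, -0.1957, 0.3696]
ee_rot: [0.55, 0.835, -0.001, 0.0]
ft_force: [-0.8, 0.1, -1.0]
grip_width: -0.001
grasp_force: 0.0
```

```bash
python3 - <<'E'
from h import *
import cv2
from workcell import finder
rep([0,-16,105])
a=viewer.camera("scene")[120:290,230:400]; b=viewer.camera("top")[130:280,225:405]
for n in("scene","top"):
  for d in finder.find_in(n,"cover")[:3]:
    p=np.array(d["position"]); e=p-[Q[0],Q[1],0];c,s=np.cos(Q[2]),np.sin(Q[2]); print(n,round(d["score"],2),(1000*np.array([c*e[0]+s*e[1],-s*e[0]+c*e[1],e[2]])).round())
r=lambda i:cv2.resize(i,(400,400),interpolation=cv2.INTER_CUBIC)
cv2.imwrite("pics/p5.png",np.hstack([r(a),r(b)]))
E
```

```text
tip unit [  -2.6 -224.1  196.6] x-yaw 0.4059
move [208.2   0.8  91.4] 10.4 [-0.79  0.12 -1.  ] -0.0013206372832358815
scene 0.73 [ 8. 62. 95.]
scene 0.61 [-15. 389.   8.]
scene 0.56 [ 112. -408.   11.]
top 0.96 [-19. 401.  13.]
top 0.9 [ 1. 74. 96.]
```

View pics/p5.png

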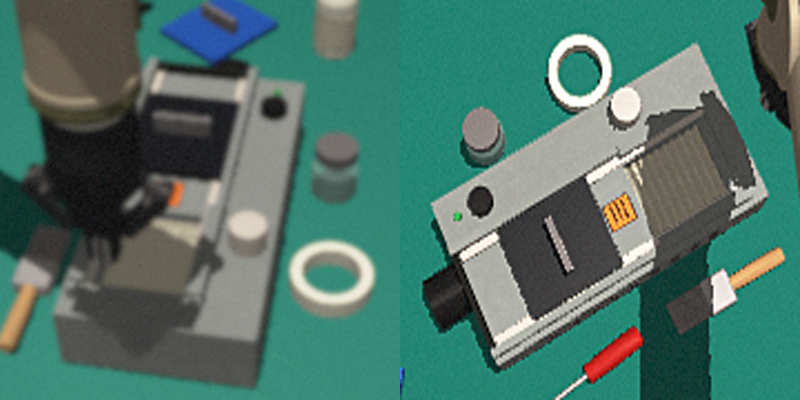

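The right crop shows the dark cover flat on the ledge at (560,245), unit y about 70 mm. The tab at (620,212) is level with the deck, the well at (685,165) is fully open, and nothing else has moved. The arm is clear, so I'm handing in.

```bash
python3 -c "
from workcell import manip
print(manip.hand_in())"
```

```text
the job is handed in; nothing more can be done
None
```

I pressed the tab fully in and pushed the cover onto the parking ledge at unit y of about 70 mm. The filter opening is uncovered and nothing else appears to have moved; I handed the job in at about 10.6 s, and no verdict came back.

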